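# Space and press the loose tile of a pan stand

## Task

The blue middle tile of the pan stand is being re-glued and still stands proud of the white tiles on its springy adhesive pad. Stand the orange-handled spacer, blade down, in the joint beside the blue tile that is wide enough for it (never force it at the narrow joint), fully down on the board and about midway along the joint, and let go of it. Then gently press the blue tile down until it is flush with the white tiles and finish while still holding it pressed with the fingers, the spacer still standing in its joint and everything else left where it is.

Things in the scene. Friction and masses are not known exactly. Their poses are not given: they have to be found in the camera images.
- board: fixed wooden pan-stand board, 112 (x) x 256 (y) x 12 mm, with a lip 7 mm wide and 18 mm high along each long edge. Origin at the centre of its underside, on the worktop; own x across it, own y along the row of three tiles, z up. The floor of the joints between the tiles is its upper face, 12 mm above the origin. The tops of the white tiles are 28 mm above the origin.
- mid_top (a point): centre of the top face of the blue middle tile: 90 (board x) x 80 (board y) x 10 mm, over the board's centre; axes as the board's. The top stands 34 mm above the worktop when free, 28 mm when flush.
- mid_tile (a joint): how far the blue tile has been pressed down: 0 free (6 mm proud), 0.006 m flush, where it meets a solid stop. It springs back up when let go; it begins to move at about 2 N and is flush at about 9 N.
- small_tile: fixed white tile, 62 mm along the row, 90 across it, top 28 mm above the worktop. Origin at the centre of its underside, 12 mm above the worktop, 84 mm from the board's centre along board y; it may be at either end of the row. The joint between it and the blue tile is the wide one, 13 mm: from 40 to 53 mm from the board's centre.
- large_tile: fixed white tile, 76 mm along the row, at the other end, its centre too 84 mm from the board's centre; otherwise like the small one. The joint between it and the blue tile is only 6 mm wide, too narrow for the spacer.
- spacer_center (a point): loose spacer, standing upright on the worktop at the start, half-way up (30 mm above its foot). Steel blade 50 mm long (own x), 10 thick (own y), the lowest 28 mm; above it an orange grip 50 long, 14 thick, 32 high; 60 mm high in all, own z up, mass 80 g.
- spacer_foot (a point): centre of the underside of the spacer's blade; axes as the spacer's. (A wall cabinet hangs over the back left of the worktop, from 0.45 m up, beyond about x = 0.55 m and left of about y = 0.15 m: an outstretched arm that swings past from the left strikes it, so draw the arm in first.)
- masking_tape: bystander, to be left alone: roll of beige masking tape lying flat, 96 mm across, 25 high. Origin at the centre of its underside at the start.
- lemon: bystander, to be left alone: yellow lemon, 78x55x56 mm. Origin at the centre of its underside at the start.
- lime: bystander, to be left alone: green lime, 52x45x45 mm. Origin at the centre of its underside at the start.
- shopping_pad: bystander, to be left alone: blue notebook lying flat, 140x94x14 mm. Origin at the centre of its underside at the start.
- ball_pen: bystander, to be left alone: black pen lying flat, 145 mm long. Origin at the centre of its underside at the start.
- mug_white: bystander, to be left alone: white mug, 84 mm across, 104 high, handle at one side. Origin at the centre of its underside at the start.
Mind the look-alikes: they are no part of the job. Several things look just like the part that bears spacer_center: the one meant starts farthest to the robot's left.

How it is judged:
By the outcome, as a careful person would: the job done as asked, in the order asked, and still so for the second after the job is handed in, while the arm keeps its last pose, push and grip.
It also fails if it takes over 67 s, if anything falls off the work surface, if the arm or the gripper's body presses on something with over 40 N, if the wrist force passes 120 N, or if a joint passes its speed limit or range.

## Robot

A 6-joint arm with a two-finger parallel gripper is mounted at the origin on a cart in front of the work surface, level with it; the furniture and walls round the work are solid. World frame = base frame: x ahead of the robot, y to its left, z up, the work surface at z = 0. Lengths are in m, angles in rad, forces in N, time in s.
With the tool pointing down it reaches from about 0.375 to 0.975 m from the base axis. Payload 3.8 kg.
Tool frame: the origin (TCP) lies midway between the tips of the shut fingers; the grasp point (between the pads) lies 19 mm behind it; z points along the fingers, y is the direction in which the jaws open and shut (so a half turn about z gives the same grasp; the last joint's range is limited). The gripper opens to 85 mm and grips with 20 to 120 N. Pads are 22 mm wide; open, the fingers measure 114 mm over their backs; the gripper's body (76 mm by 85 mm) begins 54 mm behind the grasp point. The pads swing forward as they close: fully open they stand 13 mm farther back than shut.
Start: joints at [-1.38, 0.264, 1.604, -0, 1.274, -0.037], TCP at [0.152, -0.658, 0.231] pointing down, gripper open.
Joint ranges: [-2.63, 2.63], [-0.94, 2.18], [0.31, 2.57], [-1.31, 4.45], [0, 2.66], [-2.55, 2.55]. Speed limits (rad/s): [2.57, 2.57, 3.14, 3.14, 3.14, 3.14].

## Interface

Orientations are given as a rotation vector (axis times angle).
In Python, from workcell import r gives the robot as it stands.
- The arm moves only by the tool apply_moves, never from a script. Its argument "targets" is a list of rows, each an object of numbers: "dx", "dy", "dz": the shift along the tool's x, y, z in m; "turn": the turn about the tool's z in degrees. A call has 1 to 20 rows; each row is the pose to reach, as a shift and turn from the pose commanded when the call began, along the tool's axes at that moment; what a row does not reach only later rows make up. A row lasts 1/12 s, in which the tool goes at most 41.7 mm and 7.16 degrees, less where a joint would pass 70% of its speed; a pose out of reach is approached as far as the arm can. A call with a gripper value outside its range is refused whole. "fingers" is the opening, from 0 (shut) to 1 (fully open), set as the call begins (left out, the last holds). The fingers move at their own pace and stop on an object; the grip force is fixed at half the most. Time passes only in rows, so rows that repeat a pose let the fingers close. It gives the time, the measured TCP pose, the force and the opening at its end, in the units of the state.
- r.get_state(): the state, without advancing time (a new reading comes with each control period).
- r.camera(name): name is "side" or "top"; returns the picture (384x512x3 uint8, red, green, blue); there is no depth.
- r.camera_model(name): a dict with "K" (3x3 intrinsics, pixels), "D" ([k1, k2, p1, p2, k3] as OpenCV has them; the pictures are not rectified), "eye" and "attitude" of the camera in the world. Camera axes: x right, y up, looking along -z (the intrinsics and any distortion apply to the point x, -y, -z); pixel columns grow to the right and rows downward; lengths in m; the calibration is good to about 2 mm. A picture is of the moment at which its call begins. camera_model takes no time and is no camera call.
- r.hand_in(): hands the job in, once; it reports no verdict.
The state is a dict: "t": time; "joint_positions": joint angles; "joint_velocities": joint speeds; "joint_efforts": joint torques, N m; "position": TCP position; "tcp_rot": TCP orientation; "ft_force": force on the tool from outside, world axes, zero at the start; "ft_torque": the same for the moment, N m; "finger_gap": opening from 0.0 (shut) to 1.0 (fully open).
Only numpy, scipy, OpenCV 4.12 (cv2) and the standard library are available. Lean on these libraries where they do the work, as an engineer would, in place of code of your own. Each camera call takes 0.05 s, during which the arm holds its last target. There are 200 camera calls.

## Working session

There is one attempt and no reset: what is moved stays moved. The work goes in short steps, Python scripts to look and compute and a tool call to move; the robot and the scene stay as the last step left them, time stands still between calls to the robot, and variables do not carry over. Pictures are saved under pics/ and viewed, about 8 in all and at most 12, crops included, and the job is handed in when it is done.

Besides the shell and the picture viewer there is one more tool, called in YAML: its name, and indented under it one key for each argument. apply_moves: Moves the arm, as the interface text tells. Its arguments: {"type":"object","properties":{"targets":{"type":"array","items":{"type":"object","properties":{"dx":{"type":"number"},"dy":{"type":"number"},"dz":{"type":"number"},"turn":{"type":"number"}}}},"fingers":{"type":"number"}},"required":["targets"]}

```bash
mkdir -p pics; ls; python3 - <<'E'
from workcell import r
import cv2,json
for n in("top","side"):
    cv2.imwrite(f"pics/{n}0.png",r.camera(n)[:,:,::-1]); m=r.camera_model(n); print(n,m)
print(r.get_state())
E
```

```text
pics
top {'K': array([[424.63675308,   0.        , 256.44698001],
       [  0.        , 424.63675308, 190.84553535],
       [  0.        ,   0.        ,   1.        ]]), 'D': array([-0.04800153,  0.        ,  0.        ,  0.        ,  0.        ]), 'eye': array([-0.25225429, -0.33006576,  1.48195154]), 'attitude': array([ 0.46891164, -0.32865721, -1.17991852])}
side {'K': array([[494.01987928,   0.        , 250.37136596],
       [  0.        , 494.01987928, 190.34370111],
       [  0.        ,   0.        ,   1.        ]]), 'D': array([0.05330341, 0.        , 0.        , 0.        , 0.        ]), 'eye': array([-0.25721895,  1.38182074,  0.95046358]), 'attitude': array([ 0.33857487, -1.37622531, -2.29692098])}
{'t': 0.1, 'joint_positions': array([-1.37990629e+00,  2.64705492e-01,  1.60527105e+00,  5.71239077e-06,
        1.27370667e+00, -3.69034616e-02]), 'joint_velocities': array([-7.50260278e-04, -1.98690886e-03, -1.76637289e-03, -1.13954992e-04,
        1.74743568e-03, -1.69682493e-05]), 'joint_efforts': array([ 6.91614787e-04, -5.16707826e+01, -3.68590343e+01, -1.63402194e-05,
        6.34375130e-03,  2.71636043e-05]), 'position': array([ 0.15230314, -0.65689612,  0.23004973]), 'tcp_rot': array([-3.11916658e+00, -3.56804511e-01,  2.43870488e-04]), 'ft_force': array([ 0.14822137, -0.08924628,  0.60971101]), 'ft_torque': array([ 0.05090972,  0.00568711, -0.00757045]), 'finger_gap': 1.0026771761190685}
```

View pics/top0.png

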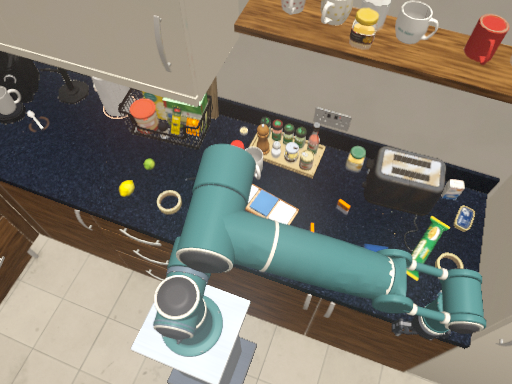

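View pics/side0.png

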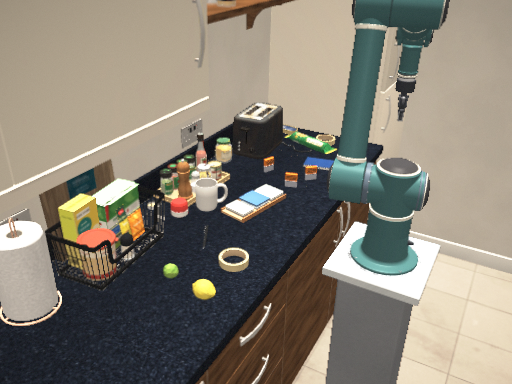

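The top view shows the board near (270,205), partly hidden by the arm, and orange grips at (343,206) and (312,228). The side view shows the board at (255,202) and three orange grips at (268,163), (290,180) and (311,172).

```bash
cat > h.py <<'E'
import numpy as np,cv2
from scipy.spatial.transform import Rotation as R
from workcell import r
M={n:r.camera_model(n) for n in("top","side")}
def ray(n,px):
    m=M[n]; p=cv2.undistortPoints(np.array(px,float).reshape(-1,1,2),m["K"],m["D"]).reshape(-1,2)
    d=np.c_[p[:,0],-p[:,1],-np.ones(len(p))]
    return m["eye"],R.from_rotvec(m["attitude"]).apply(d)
def onz(n,px,z):
    e,d=ray(n,px); return e+d*((z-e[2])/d[:,2])[:,None]
def proj(n,P):
    m=M[n]; c=R.from_rotvec(m["attitude"]).inv().apply(np.atleast_2d(P)-m["eye"])
    c=c*[1,-1,-1]; return cv2.projectPoints(c,np.zeros(3),np.zeros(3),m["K"],m["D"])[0].reshape(-1,2)
def mask(im,lo,hi,amin=12):
    h=cv2.cvtColor(im,cv2.COLOR_RGB2HSV); k=cv2.inRange(h,lo,hi)
    return [c for c in cv2.findContours(k,cv2.RETR_EXTERNAL,cv2.CHAIN_APPROX_NONE)[0] if cv2.contourArea(c)>amin]
E
python3 - <<'E'
from h import *
np.set_printoptions(precision=4,suppress=True)
for n in("top","side"):
    im=cv2.imread(f"pics/{n}0.png")[:,:,::-1].copy()
    for nm,lo,hi in(("orange",(5,180,150),(18,255,255)),("blue",(100,100,90),(118,255,255))):
        for c in mask(im,lo,hi):
            p=c.reshape(-1,2).mean(0); q=cv2.minAreaRect(c); print(n,nm,p,cv2.contourArea(c),q[1],onz(n,p,0.05 if nm=="orange" else .034)[0])
a=cv2.imread("pics/side0.png")[140:230,210:350]; cv2.imwrite("pics/c1.png",cv2.resize(a,None,fx=5.6,fy=5.6,interpolation=cv2.INTER_CUBIC))
a=cv2.imread("pics/top0.png")[175:260,235:365]; cv2.imwrite("pics/c2.png",cv2.resize(a,None,fx=6,fy=6,interpolation=cv2.INTER_CUBIC))
E
```

```text
top orange [190.9667 132.3667] 13.0 (10.049875259399414, 4.179156303405762) [0.7254 0.3323 0.05  ]
top blue [375.2941 247.0588] 95.5 (24.329151153564453, 6.614487648010254) [ 0.4883 -0.5266  0.034 ]
top blue [466.7353 215.9706] 29.0 (9.0, 10.0) [ 0.7422 -0.8352  0.034 ]
top blue [263.5397 202.7619] 326.5 (18.334932327270508, 21.064571380615234) [ 0.5189 -0.0749  0.034 ]
side orange [135.9855 223.9275] 290.5 (28.861738204956055, 14.067066192626953) [0.7581 0.3238 0.05  ]
side orange [291.0385 173.9231] 28.0 (12.147468566894531, 3.312946081161499) [ 0.4674 -0.2909  0.05  ]
side orange [267.9375 160.5   ] 16.0 (6.363960266113281, 11.31370735168457) [ 0.6087 -0.3582  0.05  ]
side blue [116.125  229.0625] 22.0 (6.0, 5.0) [0.8119 0.3633 0.034 ]
side blue [245.8462 193.8718] 14.5 (4.458963394165039, 15.434873580932617) [ 0.5572 -0.0742  0.034 ]
side blue [318.2769 161.6308] 193.5 (29.60466957092285, 8.590641021728516) [ 0.4286 -0.4923  0.034 ]
```

View pics/c1.png

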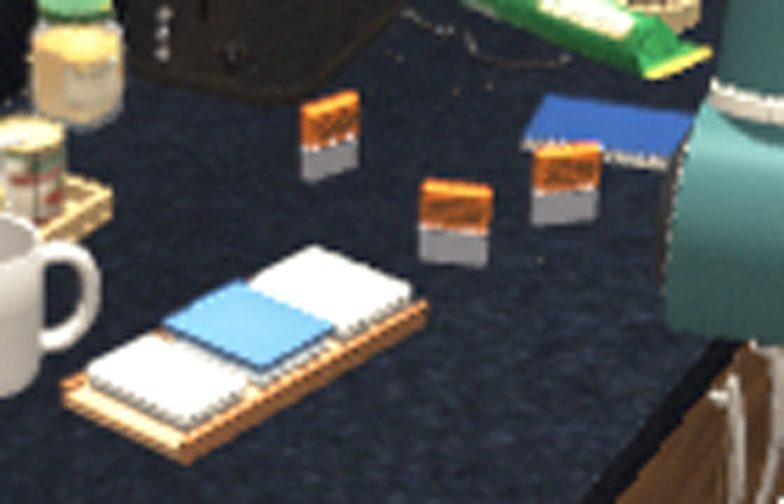

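View pics/c2.png

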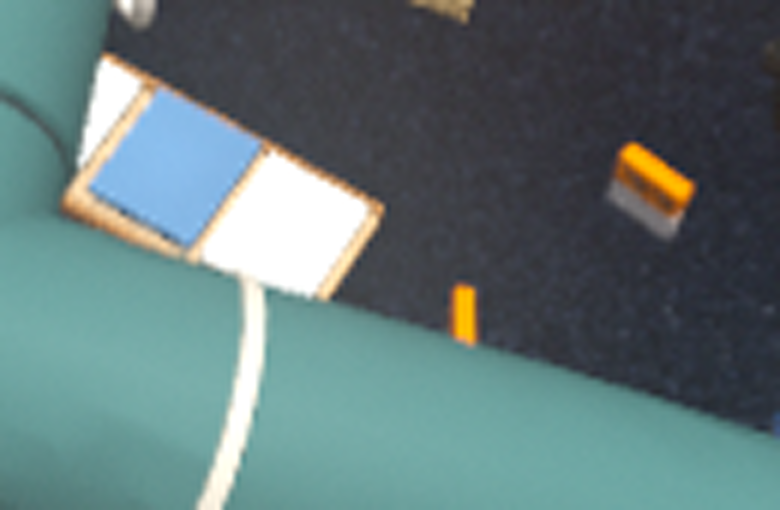

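apply_moves:
  targets:
    - {"dx":-0.037,"dy":-0.0115}
    - {"dx":-0.074,"dy":-0.023}
    - {"dx":-0.111,"dy":-0.0345}
    - {"dx":-0.148,"dy":-0.046}
    - {"dx":-0.185,"dy":-0.0575}
    - {"dx":-0.222,"dy":-0.069}
    - {"dx":-0.259,"dy":-0.0805}
    - {"dx":-0.296,"dy":-0.092}
    - {"dx":-0.333,"dy":-0.1035}
    - {"dx":-0.333,"dy":-0.1035}

```text
$.targets[0]: bad value
```

```bash
python3 - <<'E'
from h import *
for n in("top","side"):
    I=np.mean([r.camera(n).astype(float) for _ in range(3)],0); np.save(f"{n}1.npy",I)
t=np.load("top1.npy")[170:270,225:365,::-1]; s=np.load("side1.npy")[145:225,215:345,::-1]
a=cv2.resize(t,(560,400),interpolation=cv2.INTER_LANCZOS4)
b=cv2.resize(s,(780,480),interpolation=cv2.INTER_LANCZOS4)
cv2.imwrite("pics/t1.png",cv2.resize(np.load("top1.npy")[170:260,225:365,::-1],None,fx=5.6,fy=5.6,interpolation=cv2.INTER_LANCZOS4).clip(0,255).astype(np.uint8))
cv2.imwrite("pics/s1.png",b.clip(0,255).astype(np.uint8))
E
```

```text
(no output)
```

View pics/t1.png

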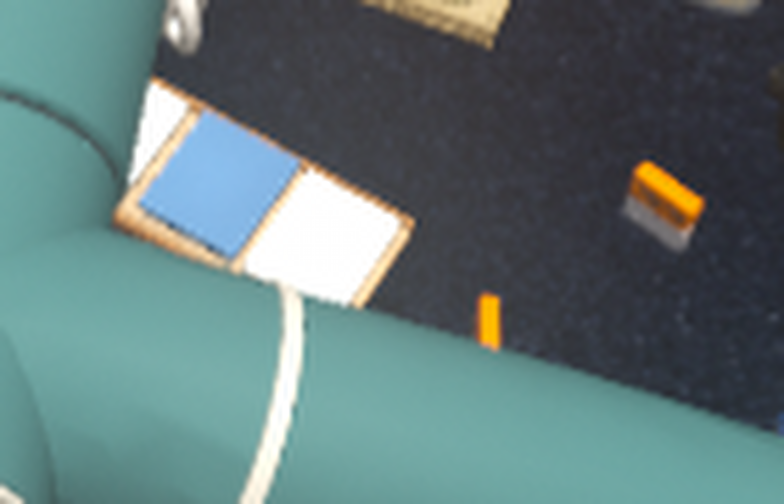

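The arm didn't move: every row apparently needs all four keys.

apply_moves:
  targets:
    - {"dx":-0.037,"dy":-0.0115,"dz":0,"turn":0}
    - {"dx":-0.074,"dy":-0.023,"dz":0,"turn":0}
    - {"dx":-0.111,"dy":-0.0345,"dz":0,"turn":0}
    - {"dx":-0.148,"dy":-0.046,"dz":0,"turn":0}
    - {"dx":-0.185,"dy":-0.0575,"dz":0,"turn":0}
    - {"dx":-0.222,"dy":-0.069,"dz":0,"turn":0}
    - {"dx":-0.259,"dy":-0.0805,"dz":0,"turn":0}
    - {"dx":-0.296,"dy":-0.092,"dz":0,"turn":0}
    - {"dx":-0.333,"dy":-0.1035,"dz":0,"turn":0}
    - {"dx":-0.333,"dy":-0.1035,"dz":0,"turn":0}

```text
t: 1.23
position: [-0.2026, -0.631, 0.2314]
tcp_rot: [-3.122, -0.348, 0.006]
ft_force: [0.2, -0.1, 1.1]
finger_gap: 0.998
```

```bash
python3 - <<'E'
from h import *
for n in("top","side"):
    I=np.mean([r.camera(n).astype(float) for _ in range(3)],0); np.save(f"{n}1.npy",I)
cv2.imwrite("pics/t2.png",cv2.resize(np.load("top1.npy")[170:260,225:365,::-1],None,fx=5.6,fy=5.6,interpolation=cv2.INTER_LANCZOS4).clip(0,255).astype(np.uint8))
E
```

```text
(no output)
```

View pics/t2.png

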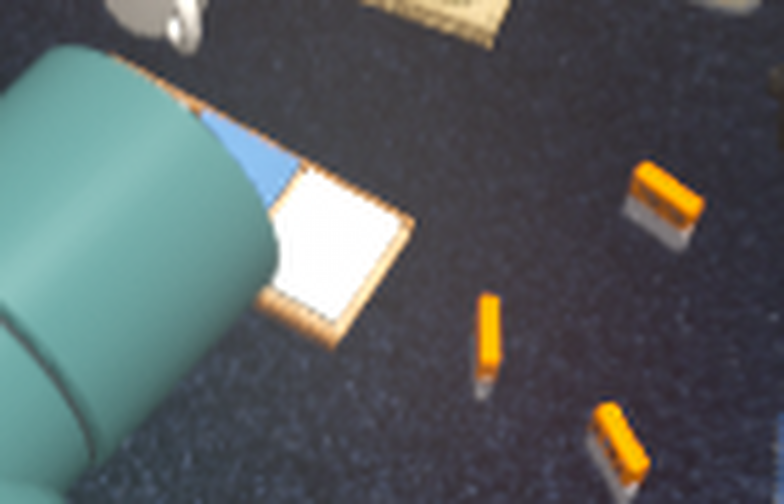

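```bash
cat >> h.py <<'E'
def cont(I,x0,y0,x1,y1,f,n,z,k=8):
    """largest contour of score f(I)>0 in a window, subpixel, cast on plane z -> world xy"""
    S=f(I[y0:y1,x0:x1].astype(np.float32)); S=cv2.resize(S,None,fx=k,fy=k,interpolation=cv2.INTER_CUBIC)
    c=max(cv2.findContours((S>0).astype(np.uint8),cv2.RETR_EXTERNAL,cv2.CHAIN_APPROX_NONE)[0],key=cv2.contourArea).reshape(-1,2)
    p=(c+.5)/k-.5+[x0,y0]; return p,onz(n,p,z)[:,:2]
def rect(w):
    b=cv2.minAreaRect((w*1000).astype(np.float32)); return cv2.boxPoints(b)/1000,np.array(b[0])/1000,b[1],b[2]
E
python3 - <<'E'
from h import *
np.set_printoptions(precision=4,suppress=True)
A=cv2.imread("pics/top0.png")[:,:,::-1].astype(float); B=np.load("top1.npy"); S=np.load("side1.npy")
blue=lambda I:I[...,2]-I[...,0]-60
white=lambda I:I.min(-1)-170
org=lambda I:I[...,0]-I[...,2]-110
p,w=cont(A,240,180,285,225,blue,"top",.034); print("blue top",rect(w))
p,w=cont(B,273,195,305,235,white,"top",.028); print("R white top",rect(w))
p,w=cont(A,240,175,262,205,white,"top",.028); print("L white top part",p.min(0),p.max(0));q,l=cv2.minAreaRect(w.astype(np.float32)*1000),0;print(q)
p,w=cont(S,215,180,290,230,blue,"side",.034); print("blue side",rect(w))
p,w=cont(S,222,200,260,225,white,"side",.028); print("L white side",rect(w))
p,w=cont(S,255,180,292,205,white,"side",.028); print("R white side",rect(w))
p,w=cont(B,305,218,320,242,org,"top",.06); print("sp top",p.mean(0),rect(w))
p,w=cont(S,283,165,303,185,org,"side",.045); print("sp side",p.mean(0),rect(w))
# colour samples
for q in((480,300),(480,330),(480,370),(492,330),(492,370)):
    x,y=q[0]/5.6+225,q[1]/5.6+170; print(q,B[int(round(y)),int(round(x))])
a=S[145:225,215:345,::-1]
cv2.imwrite("pics/s2.png",np.vstack([cv2.resize(a,(780,480),interpolation=cv2.INTER_CUBIC).clip(0,255)]).astype(np.uint8))
E
```

```text
blue top (array([[ 0.4684, -0.1032],
       [ 0.5575, -0.1223],
       [ 0.5738, -0.0461],
       [ 0.4847, -0.027 ]], dtype=float32), array([ 0.5211, -0.0747]), (77.94220733642578, 91.15941619873047), 77.9255599975586)
R white top (array([[ 0.4438, -0.1901],
       [ 0.541 , -0.2115],
       [ 0.5605, -0.1228],
       [ 0.4633, -0.1013]], dtype=float32), array([ 0.5021, -0.1564]), (90.88746643066406, 99.51689910888672), 77.57329559326172)
L white top part [247.5625 184.4375] [260.3125 204.4375]
((542.5762329101562, -26.756267547607422), (93.58027648925781, 42.182498931884766), 10.570845603942871)
blue side (array([[ 0.4618, -0.0981],
       [ 0.5566, -0.1188],
       [ 0.5746, -0.0362],
       [ 0.4798, -0.0155]], dtype=float32), array([ 0.5182, -0.0671]), (84.48775482177734, 96.99839782714844), 77.68836212158203)
L white side (array([[ 0.4638, -0.0303],
       [ 0.5714, -0.0518],
       [ 0.5904,  0.0426],
       [ 0.4828,  0.0641]], dtype=float32), array([0.5271, 0.0062]), (96.29383850097656, 109.70770263671875), 78.65788269042969)
R white side (array([[ 0.4378, -0.1788],
       [ 0.5369, -0.2027],
       [ 0.5572, -0.1181],
       [ 0.4582, -0.0943]], dtype=float32), array([ 0.4975, -0.1485]), (86.95305633544922, 101.92755126953125), 76.44729614257812)
sp top [311.7889 229.3469] (array([[ 0.4312, -0.2879],
       [ 0.4355, -0.302 ],
       [ 0.4933, -0.2844],
       [ 0.489 , -0.2703]], dtype=float32), array([ 0.4623, -0.2861]), (60.45100021362305, 14.772061347961426), 16.931438446044922)
sp side [290.8956 176.6535] (array([[ 0.4272, -0.2527],
       [ 0.4531, -0.3259],
       [ 0.5018, -0.3086],
       [ 0.4759, -0.2354]], dtype=float32), array([ 0.4645, -0.2806]), (51.62981414794922, 77.67084503173828), 19.507591247558594)
(480, 300) [255.     190.6667   0.    ]
(480, 330) [255.     190.3333   0.    ]
(480, 370) [177.     100.      35.6667]
(492, 330) [255. 191.   0.]
(492, 370) [150.3333  88.      46.3333]
```

View pics/s2.png

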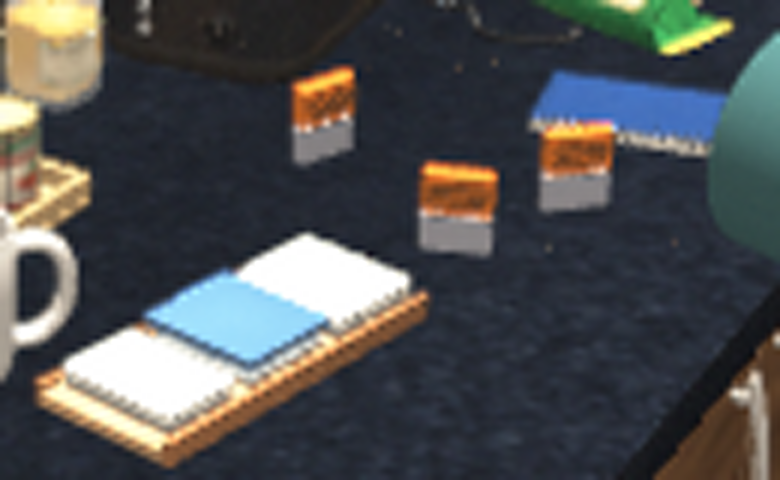

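```bash
python3 - <<'E'
from h import *
A=cv2.imread("pics/top0.png")[:,:,::-1].astype(np.float32); B=np.load("top1.npy").astype(np.float32); S=np.load("side1.npy").astype(np.float32)
c=np.array([.5211,-.0747]); a=np.radians(-12.2); u=np.array([np.cos(a),np.sin(a)]); v=np.array([-u[1],u[0]])
def prof(I,n,us,ss,z):
    out=[]
    for s in ss:
        P=np.array([[*(c+k*u+s*v),z] for k in us]); q=proj(n,P).astype(np.float32)
        out.append(cv2.remap(I,q[:,0].reshape(1,-1),q[:,1].reshape(1,-1),cv2.INTER_CUBIC)[0].mean(0))
    return np.array(out)
L=np.arange(.030,.07,.002)
def show(t,ss,p): print(t,' '.join(f"{s*1000:.0f}:{int(x[0])}/{int(x[2])}" for s,x in zip(ss,p)))
show("A left",L,prof(A,"top",np.arange(.0,.04,.004),L,.028))
show("S left",L,prof(S,"side",np.arange(-.02,.04,.004),L,.028))
Rr=-L
show("A right",Rr,prof(A,"top",np.arange(-.02,.04,.004),Rr,.028))
show("S right",Rr,prof(S,"side",np.arange(-.02,.03,.004),Rr,.028))
E=np.arange(.1,.14,.002)
show("B rend",-E,prof(B,"top",np.arange(-.03,.04,.004),-E,.028))
show("S rend",-E,prof(S,"side",np.arange(-.03,.04,.004),-E,.028))
show("S lend",E,prof(S,"side",np.arange(-.03,.04,.004),E,.028))
X=np.arange(.03,.07,.002)
show("A +x",X,prof(A,"top",[],[],0) if 0 else np.array([prof(A,"top",[x],np.arange(-.03,.03,.004),.034).mean(0) for x in X]))
show("A -x",-X,np.array([prof(A,"top",[-x],np.arange(-.03,.0,.004),.034).mean(0) for x in X]))
E
```

```text
A left 30:137/235 32:138/235 34:137/235 36:136/236 38:139/237 40:162/233 42:204/215 44:241/192 46:258/180 48:250/171 50:229/166 52:222/187 54:239/230 56:255/256 58:256/258 60:255/255 62:255/255 64:255/255 66:253/253 68:247/248 70:236/238
S left 30:161/256 32:160/257 34:152/250 36:135/227 38:110/188 40:90/151 42:85/129 44:98/129 46:126/143 48:161/161 50:193/178 52:217/194 54:233/210 56:242/226 58:249/241 60:255/253 62:257/257 64:257/257 66:255/256 68:255/255 70:255/255
A right -30:133/229 -32:134/231 -34:133/231 -36:132/213 -38:153/178 -40:204/160 -42:247/173 -44:258/203 -46:256/238 -48:255/256 -50:255/257 -52:254/255 -54:254/254 -56:255/254 -58:255/255 -60:255/255 -62:255/255 -64:255/255 -66:255/255 -68:254/254 -70:254/254
S right -30:150/250 -32:147/250 -34:147/250 -36:156/251 -38:177/251 -40:206/253 -42:235/254 -44:253/254 -46:260/255 -48:258/255 -50:256/255 -52:255/255 -54:254/254 -56:254/254 -58:254/254 -60:254/254 -62:254/254 -64:254/254 -66:254/254 -68:255/255 -70:254/254
B rend -100:255/255 -102:255/255 -104:254/254 -106:254/254 -108:255/255 -110:255/255 -112:254/254 -114:254/
[... 455 characters left out ...]
54 104:255/255 106:255/255 108:255/255 110:254/254 112:255/255 114:257/258 116:259/260 118:256/255 120:244/235 122:224/205 124:205/177 126:190/157 128:178/144 130:168/132 132:168/120 134:184/122 136:212/139 138:238/164 140:251/185
A +x 30:135/232 32:135/232 34:135/231 36:134/232 38:134/232 40:136/232 42:143/229 44:153/217 46:160/182 48:152/129 50:119/87 52:79/72 54:61/72 56:62/73 58:65/73 60:65/73 62:64/73 64:64/73 66:64/73 68:64/73 70:64/73
A -x -30:134/231 -32:134/231 -34:133/230 -36:134/231 -38:136/233 -40:133/228 -42:123/210 -44:111/180 -46:118/152 -48:155/141 -50:207/153 -52:235/162 -54:235/155 -56:218/141 -58:189/127 -60:153/121 -62:124/124 -64:104/131 -66:96/139 -68:98/144 -70:103/149
```

```bash
cat >> h.py <<'E'
def tool():
    s=r.get_state(); return np.array(s["position"]),R.from_rotvec(s["tcp_rot"])
def plan(xyz,yaw):
    """rows' total shift/turn to reach TCP xyz, tool x at world yaw (deg)"""
    p,q=tool(); d=q.inv().apply(np.array(xyz)-p); x=q.apply([1,0,0]); y0=np.degrees(np.arctan2(x[1],x[0]))
    t=-((yaw-y0+90)%180-90); print("pos",p.round(4),"yaw",y0.round(2),"shift",d.round(4),"turn",round(t,1))
E
python3 - <<'E'
from h import *
np.set_printoptions(precision=4,suppress=True)
B=np.load("top1.npy"); S=np.load("side1.npy")
p,w=cont(B,305,218,320,242,lambda I:np.minimum(I[...,1]-150,I[...,0]-I[...,2]-130),"top",.06); print("sp top face",rect(w),w.mean(0))
p,w=cont(B,305,218,320,245,lambda I:I[...,0]-I[...,2]-50,"top",.06); print("wide",rect(w))
p,w=cont(S,283,165,303,185,lambda I:I[...,0]-I[...,2]-90,"side",.045); print("px",p.min(0),p.max(0),p.mean(0))
# predicted side corners for candidate
for c in([.466,-.285],[.468,-.283]):
    a=np.radians(17);u=np.array([np.cos(a),np.sin(a)]);v=np.array([-u[1],u[0]])
    P=[[*(np.array(c)+i*.025*u+j*.007*v),z] for z in(.028,.06) for i in(-1,1) for j in(-1,1)]
    q=proj("side",P); print(c,q.min(0),q.max(0)); print(proj("top",P[4:]).T)
p2,_=cont(B,305,218,320,242,lambda I:np.minimum(I[...,1]-150,I[...,0]-I[...,2]-130),"top",.06); print(p2.min(0),p2.max(0))
plan([.466,-.285,.12],17)
E
```

```text
sp top face (array([[ 0.4414, -0.2867],
       [ 0.4448, -0.2977],
       [ 0.4909, -0.2839],
       [ 0.4876, -0.2728]], dtype=float32), array([ 0.4662, -0.2853]), (48.21540451049805, 11.531810760498047), 16.686033248901367) [ 0.4661 -0.2851]
wide (array([[ 0.4269, -0.2873],
       [ 0.4326, -0.3051],
       [ 0.4953, -0.285 ],
       [ 0.4896, -0.2672]], dtype=float32), array([ 0.4611, -0.2862]), (65.82057189941406, 18.72107696533203), 17.822799682617188)
px [284.8125 171.5625] [297.4375 181.0625] [290.9981 176.1696]
[0.466, -0.285] [284.1677 170.9838] [297.1961 180.7745]
[[313.8546 310.0515 313.7751 310.0324]
 [234.63   234.4142 222.4867 222.2761]]
[0.468, -0.283] [283.5164 171.0583] [296.545  180.8526]
[[313.4902 309.6902 313.4163 309.6767]
 [233.9938 233.7783 221.8703 221.6599]]
[310.4375 222.5625] [313.5625 234.3125]
pos [-0.1938 -0.6322  0.2313] yaw 13.15 shift [ 0.7214 -0.188   0.1116] turn -3.9
```

apply_moves:
  fingers: 0.55
  targets:
    - {"dx":0.038,"dy":-0.01,"dz":0,"turn":0}
    - {"dx":0.076,"dy":-0.02,"dz":0,"turn":0}
    - {"dx":0.114,"dy":-0.03,"dz":0,"turn":0}
    - {"dx":0.152,"dy":-0.04,"dz":0,"turn":0}
    - {"dx":0.19,"dy":-0.05,"dz":0,"turn":0}
    - {"dx":0.228,"dy":-0.06,"dz":0,"turn":0}
    - {"dx":0.266,"dy":-0.07,"dz":0,"turn":0}
    - {"dx":0.304,"dy":-0.08,"dz":0,"turn":0}
    - {"dx":0.342,"dy":-0.09,"dz":0,"turn":0}
    - {"dx":0.38,"dy":-0.1,"dz":0,"turn":0}
    - {"dx":0.418,"dy":-0.11,"dz":0,"turn":0}
    - {"dx":0.456,"dy":-0.12,"dz":0,"turn":-1}
    - {"dx":0.494,"dy":-0.13,"dz":0.01,"turn":-2}
    - {"dx":0.532,"dy":-0.14,"dz":0.02,"turn":-3}
    - {"dx":0.57,"dy":-0.15,"dz":0.035,"turn":-4}
    - {"dx":0.608,"dy":-0.16,"dz":0.05,"turn":-4}
    - {"dx":0.646,"dy":-0.17,"dz":0.07,"turn":-4}
    - {"dx":0.684,"dy":-0.179,"dz":0.09,"turn":-4}
    - {"dx":0.72,"dy":-0.188,"dz":0.11,"turn":-4}
    - {"dx":0.72,"dy":-0.188,"dz":0.11,"turn":-4}

```text
t: 3.2
position: [0.4668, -0.2809, 0.118]
tcp_rot: [-3.102, -0.474, 0.002]
ft_force: [0.1, 0.4, -0.4]
finger_gap: 0.548
```

```bash
python3 - <<'E'
from h import *
r.camera("side")
I=np.mean([r.camera("side").astype(float) for _ in range(4)],0)
plan([.466,-.285,.028],17)
# empty tool offset; refresh board with the unoccluded side
cv2.imwrite("pics/s3.png",cv2.resize(I[110:230,210:370,::-1],None,fx=4.5,fy=4.5,interpolation=cv2.INTER_CUBIC).clip(0,255).astype(np.uint8))
E
```

```text
pos [ 0.4635 -0.2864  0.1222] yaw 17.08 shift [ 0.0028 -0.0007  0.0942] turn 0.1
```

View pics/s3.png

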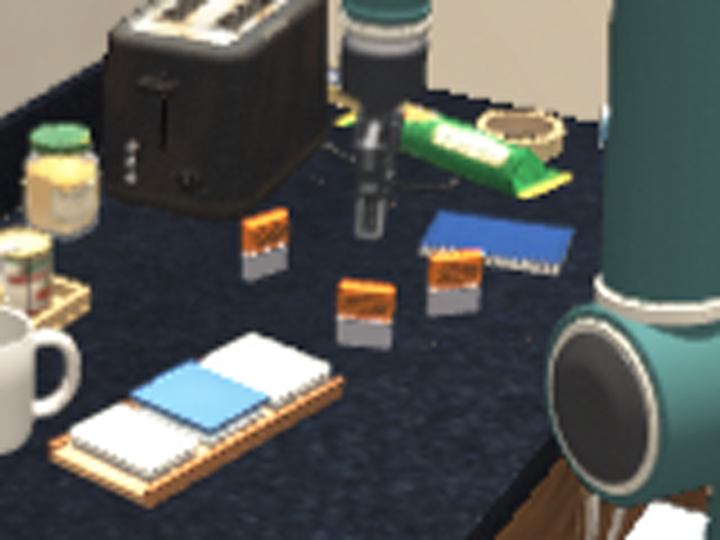

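The fingers hang directly above the nearest spacer (crop 365,315), and the neighbouring spacers are clear. I'll descend and close.

apply_moves:
  targets:
    - {"dx":0.001,"dy":0,"dz":0.02,"turn":0}
    - {"dx":0.002,"dy":0,"dz":0.04,"turn":0}
    - {"dx":0.002,"dy":0,"dz":0.06,"turn":0}
    - {"dx":0.002,"dy":0,"dz":0.075,"turn":0}
    - {"dx":0.002,"dy":0,"dz":0.085,"turn":0}
    - {"dx":0.002,"dy":0,"dz":0.092,"turn":0}
    - {"dx":0.002,"dy":0,"dz":0.092,"turn":0}

```text
t: 4.03
position: [0.4644, -0.2859, 0.0287]
tcp_rot: [-3.106, -0.464, 0.002]
ft_force: [-0.6, -0.1, 0.3]
finger_gap: 0.549
```

apply_moves:
  fingers: 0
  targets:
    - {"dx":0,"dy":0,"dz":0,"turn":0}
    - {"dx":0,"dy":0,"dz":0,"turn":0}
    - {"dx":0,"dy":0,"dz":0,"turn":0}
    - {"dx":0,"dy":0,"dz":0,"turn":0}
    - {"dx":0,"dy":0,"dz":0,"turn":0}
    - {"dx":0,"dy":0,"dz":0,"turn":0}
    - {"dx":0,"dy":0,"dz":0,"turn":0}
    - {"dx":0,"dy":0,"dz":0,"turn":0}
    - {"dx":0,"dy":0,"dz":0,"turn":0}
    - {"dx":0,"dy":0,"dz":0,"turn":0}

```text
t: 4.87
position: [0.4663, -0.2863, 0.0305]
tcp_rot: [3.105, 0.466, 0.002]
ft_force: [-1.7, -0.5, 6.4]
finger_gap: 0.155
```

```bash
python3 - <<'E'
from h import *
for _ in range(3):
    r.camera("side"); s=r.get_state(); print(s["t"],s["position"].round(4),s["tcp_rot"].round(3),s["ft_force"].round(1),s["finger_gap"])
E
```

```text
4.9167 [ 0.4664 -0.2863  0.0306] [3.105e+00 4.660e-01 2.000e-03] [-1.3 -1.3  6.3] 0.1533976426743632
4.9667 [ 0.4664 -0.2863  0.0306] [3.105e+00 4.660e-01 2.000e-03] [-0.5 -1.1  5.4] 0.15395813922404547
5.0167 [ 0.4664 -0.2863  0.0306] [3.105e+00 4.660e-01 2.000e-03] [-1.1 -1.3  5.2] 0.1485483497939073
```

apply_moves:
  targets:
    - {"dx":0,"dy":0,"dz":-0.01,"turn":0}
    - {"dx":0,"dy":0,"dz":-0.03,"turn":0}
    - {"dx":0,"dy":0,"dz":-0.06,"turn":0}
    - {"dx":0,"dy":0,"dz":-0.09,"turn":0}
    - {"dx":0,"dy":0,"dz":-0.11,"turn":0}
    - {"dx":0,"dy":0,"dz":-0.11,"turn":0}

```text
t: 5.52
position: [0.4687, -0.2875, 0.1452]
tcp_rot: [3.101, 0.465, 0.011]
ft_force: [1.0, -0.7, -0.5]
finger_gap: 0.158
```

```bash
python3 - <<'E'
from h import *
r.camera("side"); s=r.get_state(); print(s["ft_force"].round(1),s["finger_gap"])
plan([.531,-.029,.14],-12.2)
print("mug base",onz("side",[[207,208]],0.0),"mug top centre",onz("side",[[206,181]],.104))
E
```

```text
[-0.6 -0.9 -1.1] 0.15477491201700927
pos [ 0.4675 -0.2867  0.1426] yaw 17.06 shift [ 0.1363 -0.2277  0.0021] turn 29.3
mug base [[0.65912494 0.04351908 0.        ]] mug top centre [[0.67177208 0.02617278 0.104     ]]
```

apply_moves:
  targets:
    - {"dx":0.017,"dy":-0.028,"dz":0,"turn":4}
    - {"dx":0.034,"dy":-0.057,"dz":0,"turn":8}
    - {"dx":0.051,"dy":-0.085,"dz":0,"turn":12}
    - {"dx":0.068,"dy":-0.114,"dz":0,"turn":16}
    - {"dx":0.085,"dy":-0.142,"dz":0,"turn":20}
    - {"dx":0.102,"dy":-0.171,"dz":0,"turn":24}
    - {"dx":0.119,"dy":-0.199,"dz":0.01,"turn":27}
    - {"dx":0.13,"dy":-0.217,"dz":0.025,"turn":29.3}
    - {"dx":0.1363,"dy":-0.2277,"dz":0.045,"turn":29.3}
    - {"dx":0.1363,"dy":-0.2277,"dz":0.05,"turn":29.3}
    - {"dx":0.1363,"dy":-0.2277,"dz":0.05,"turn":29.3}
    - {"dx":0.1363,"dy":-0.2277,"dz":0.05,"turn":29.3}

```text
t: 6.57
position: [0.5277, -0.0282, 0.088]
tcp_rot: [3.123, -0.335, -0.005]
ft_force: [0.7, -0.3, -0.1]
finger_gap: 0.161
```

```bash
python3 - <<'E'
from h import *
r.camera("side")
for n in("top","side"):
    I=np.mean([r.camera(n).astype(float) for _ in range(4)],0); np.save(f"{n}2.npy",I)
print(r.get_state()["position"]); plan([.531,-.029,.0755],-12.2)
a=np.load("side2.npy")[150:230,200:320,::-1]; b=np.load("top2.npy")[165:225,215:305,::-1]
f=lambda a,s:cv2.resize(a,s,interpolation=cv2.INTER_CUBIC).clip(0,255).astype(np.uint8)
cv2.imwrite("pics/s4.png",np.hstack([f(a,(480,320)),f(b,(320,213)) if 0 else cv2.copyMakeBorder(f(b,(315,210)),0,110,0,0,cv2.BORDER_CONSTANT)]))
E
```

```text
[ 0.52935115 -0.02834407  0.0898051 ]
pos [ 0.5294 -0.0283  0.0898] yaw -12.28 shift [0.0017 0.0003 0.0143] turn -0.1
```

View pics/s4.png

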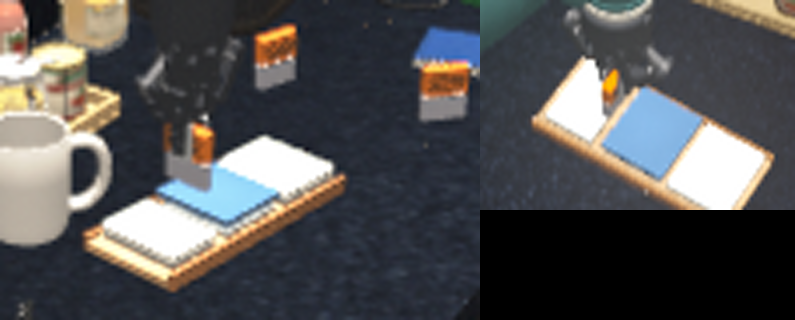

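```bash
python3 - <<'E'
from h import *
B=np.load("top2.npy").astype(np.float32); S=np.load("side2.npy").astype(np.float32)
c=np.array([.5211,-.0747]); 
np.set_printoptions(precision=4,suppress=True)
p,w=cont(B,240,180,285,225,lambda I:I[...,2]-I[...,0]-20,"top",.034); print("blue top",rect(w)[1:])
p,w=cont(S,215,180,290,230,lambda I:I[...,2]-I[...,0]-50,"side",.034); print("blue side",rect(w)[1:])
a=np.radians(-12.2); u=np.array([np.cos(a),np.sin(a)]); v=np.array([-u[1],u[0]])
def prof(I,n,us,ss,z):
    P=np.array([[*(c+k*u+s*v),z] for s in ss for k in us]); q=proj(n,P).astype(np.float32).reshape(len(ss),len(us),2)
    return cv2.remap(I,q[...,0],q[...,1],cv2.INTER_CUBIC)
def edge(t,I,n,us,ss,z,ch):
    # steepest edge by row, subpixel
    g=prof(I,n,us,ss,z); x=g[...,ch] if np.isscalar(ch) else ch(g); d=np.abs(np.gradient(cv2.GaussianBlur(x,(1,5),0),axis=0))
    m=(d**2*ss[:,None]).sum(0)/(d**2).sum(0); print(t,"mean",(1000*m.mean()).round(2),"slope deg",np.degrees(np.polyfit(us,m,1)[0]).round(2),"sd",(1000*m.std()).round(2))
lo=np.arange(-.038,-.005,.003); al=np.arange(-.035,.036,.003); hi=np.arange(.01,.036,.003)
f=lambda a,b:np.arange(a,b,.0005)
rb=lambda g:g[...,0]-g[...,2]
edge("blue R (-40) z34",B,"top",al,f(-.0415,-.034),.034,rb)
edge("blue L (+40) z34 lo",B,"top",lo,f(.034,.045),.034,rb)
edge("white R inner (-46) z28",B,"top",al,f(-.052,-.042),.028,2)
edge("white R outer (-122)",B,"top",al,f(-.127,-.116),.028,2)
edge("white L inner(53)",B,"top",lo,f(.049,.060),.028,2)
edge("white L outer(115)",B,"top",lo,f(.109,.122),.028,2)
edge("S blue L(40)",S,"side",al[:14],f(.033,.05),.034,rb)
edge("S blue R(-40)",S,"side",al,f(-.05,-.03),.034,0)
edge("S white R outer(-122)",S,"side",al,f(-.127,-.108),.028,2)
# predicted spacer corners in both views, foot from tool
s=r.get_state(); T=s["position"]; yaw=np.radians(-12.28)
U=np.array([np.cos(yaw),np.sin(yaw)]);V=np.array([-U[1],U[0]])
z0=T[2]-.0305
for h in(0,.028):
    P=[[*(T[:2]+i*.025*U+j*.005*V),z0+h] for i in(-1,1) for j in(-1,1)]
    print("h",h,"side px",proj("side",P).tolist())
P=[[*(T[:2]+i*.025*U+j*.007*V),z0+.06] for i in(-1,1) for j in(-1,1)]; print("top px grip top",proj("top",P).tolist())
P=[[*(T[:2]+i*.025*U+j*.005*V),z0] for i in(-1,) for j in(-1,1)]; print("top px foot near",proj("top",P).tolist())
x0,y0=236,182
cv2.imwrite("pics/t5.png",np.hstack([cv2.resize(B[180:210,235:270,::-1],(420,360),interpolation=cv2.INTER_NEAREST),cv2.resize(S[175:205,225:260,::-1],(420,360),interpolation=cv2.INTER_NEAREST)])[:, :800].clip(0,255).astype(np.uint8))
E
```

```text
blue top (array([ 0.5215, -0.0741]), (81.19403839111328, 94.79017639160156), 78.101318359375)
blue side (array([ 0.5165, -0.065 ]), (84.1499252319336, 95.66769409179688), 76.72325897216797)
blue R (-40) z34 mean -39.42 slope deg 0.14 sd 0.14
blue L (+40) z34 lo mean 39.78 slope deg -0.85 sd 0.28
white R inner (-46) z28 mean -44.96 slope deg -0.13 sd 0.21
white R outer (-122) mean -121.7 slope deg 0.12 sd 0.21
white L inner(53) mean 53.43 slope deg 2.12 sd 0.49
white L outer(115) mean 117.41 slope deg 0.71 sd 0.45
S blue L(40) mean 46.18 slope deg 0.22 sd 0.27
S blue R(-40) mean -33.17 slope deg -2.34 sd 1.57
S white R outer(-122) mean -119.96 slope deg -0.25 sd 0.73
h 0 side px [[252.27318227409788, 196.58968944094113], [250.49228204882098, 197.552937802748], [242.29013722671544, 192.19324299464267], [240.5010222956494, 193.12578584898378]]
h 0.028 side px [[252.40235056313838, 189.94765423388301], [250.6088726165583, 190.89358539720695], [242.34543965261318, 185.6230354400717], [240.54362319700707, 186.53855354805626]]
top px grip top [[251.20171899457904, 191.26823968285524], [248.07483900469026, 189.5220790288216], [258.43399667365753, 181.7561987886494], [255.33167424536308, 180.05638240605145]]
top px foot near [[250.88602203419728, 198.99199741084445], [248.72237476952068, 197.77044108049301]]
```

View pics/t5.png

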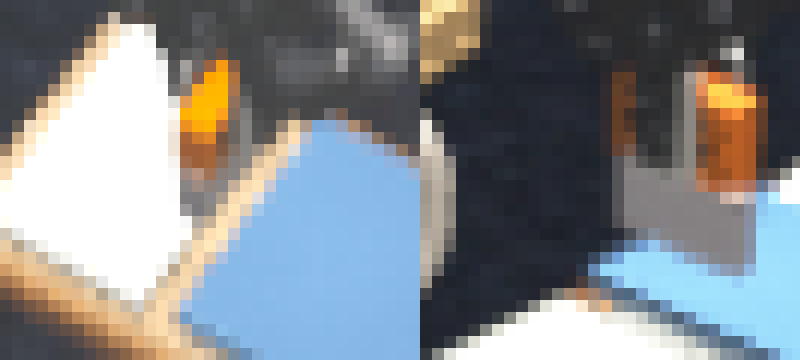

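```bash
python3 - <<'E'
from h import *
np.set_printoptions(precision=4,suppress=True)
B=np.load("top2.npy"); S=np.load("side2.npy"); T,_=tool()
z0=T[2]-.0305; c=np.array([.5211,-.0747]); a=np.radians(-12.2); u=np.array([np.cos(a),np.sin(a)]); v=np.array([-u[1],u[0]])
us=lambda w:(np.atleast_2d(w)[:,:2]-c)@np.c_[u,v]*1000
print("tool u,s",us(T))
p,w=cont(B,245,180,258,196,lambda I:np.minimum(I[...,1]-130,I[...,0]-I[...,2]-100),"top",z0+.06); print("top face px",p.min(0),p.max(0)," u,s range",us(w).min(0),us(w).max(0))
p,w=cont(B,245,180,258,200,lambda I:I[...,0]-I[...,2]-60,"top",z0+.06); print("all orange px",p.min(0),p.max(0),us(w).min(0),us(w).max(0))
# right (-v) side edge of orange per image row, cast at grip top height
for y in range(184,192):
    x=B[y,245:260]; print(y,x[:,0].astype(int).tolist(),(x[:,2]).astype(int).tolist())
# side: lower blade edge per column (grey -> blue/black), cast at z0
for xx in (242,244,246,248,250,251):
    col=S[185:202,xx]; print(xx,[tuple(int(k) for k in q[[0,2]]) for q in col])
E
```

```text
tool u,s [[-1.7314 47.0527]]
top face px [249.6875 184.8125] [253.8125 191.0625]  u,s range [-25.9727  37.7798] [ 1.3174 52.3343]
all orange px [249.3125 184.1875] [254.3125 194.1875] [-37.124   30.2895] [ 3.6425 53.628 ]
184 [255, 255, 255, 175, 73, 88, 98, 86, 107, 70, 69, 72, 81, 88, 93] [255, 255, 255, 174, 76, 89, 97, 82, 68, 72, 71, 74, 83, 92, 99]
185 [255, 255, 255, 243, 87, 162, 110, 157, 246, 135, 70, 70, 78, 97, 98] [255, 255, 255, 242, 87, 157, 103, 66, 17, 67, 72, 72, 79, 102, 104]
186 [255, 255, 255, 249, 93, 148, 135, 255, 255, 176, 67, 70, 74, 90, 94] [255, 255, 255, 247, 93, 142, 79, 0, 0, 64, 71, 72, 77, 94, 99]
187 [255, 255, 255, 255, 114, 139, 247, 255, 255, 168, 82, 69, 71, 76, 81] [255, 255, 255, 255, 114, 115, 33, 0, 0, 77, 83, 71, 73, 78, 84]
188 [255, 255, 255, 255, 223, 226, 255, 255, 255, 145, 103, 69, 69, 72, 73] [255, 255, 255, 255, 218, 81, 0, 0, 0, 91, 102, 71, 71, 73, 75]
189 [255, 255, 255, 255, 253, 255, 255, 255, 254, 132, 125, 77, 71, 76, 101] [255, 255, 255, 255, 241, 4, 0, 0, 27, 95, 122, 78, 72, 76, 86]
190 [255, 255, 255, 255, 247, 235, 254, 2
[... 763 characters left out ...]
34, 131), (134, 154), (145, 238), (159, 253), (160, 253), (161, 253), (153, 249), (80, 121)]
248 [(113, 60), (127, 57), (93, 57), (116, 57), (169, 64), (180, 98), (133, 130), (134, 131), (133, 129), (134, 130), (134, 130), (139, 165), (152, 245), (160, 253), (161, 253), (158, 252), (148, 244)]
250 [(175, 37), (153, 36), (179, 36), (173, 38), (151, 35), (183, 79), (198, 162), (132, 130), (134, 130), (133, 130), (133, 131), (133, 133), (141, 182), (161, 253), (161, 253), (159, 253), (159, 252)]
251 [(184, 37), (184, 38), (184, 38), (182, 37), (182, 38), (192, 88), (223, 182), (126, 123), (136, 133), (135, 132), (134, 132), (135, 133), (137, 169), (152, 247), (160, 253), (159, 253), (159, 253)]
```

Relative to the tiles, both views put the held spacer about 5–6 mm short of the joint centre: +5.0 mm in the top view and +6.8 mm in the side view. I'll correct that, go lower and re-measure close in.

apply_moves:
  targets:
    - {"dx":0,"dy":-0.0025,"dz":0.006,"turn":0}
    - {"dx":0,"dy":-0.0053,"dz":0.014,"turn":0}
    - {"dx":0,"dy":-0.0053,"dz":0.02,"turn":0}
    - {"dx":0,"dy":-0.0053,"dz":0.02,"turn":0}
    - {"dx":0,"dy":-0.0053,"dz":0.02,"turn":0}

```text
t: 7.43
position: [0.5292, -0.0225, 0.0681]
tcp_rot: [3.124, -0.335, -0.004]
ft_force: [-0.0, 0.3, -1.2]
finger_gap: 0.155
```

```bash
python3 - <<'E'
from h import *
np.set_printoptions(precision=4,suppress=True)
r.camera("side")
B=np.mean([r.camera("top").astype(float) for _ in range(4)],0);S=np.mean([r.camera("side").astype(float) for _ in range(4)],0)
s=r.get_state(); T=s["position"]; print(T,s["ft_force"].round(1))
z0=T[2]-.0305; c=np.array([.5211,-.0747]); a=np.radians(-12.2); u=np.array([np.cos(a),np.sin(a)]); v=np.array([-u[1],u[0]])
us=lambda w:(np.atleast_2d(w)[:,:2]-c)@np.c_[u,v]*1000
print("tool u,s",us(T),"z0",z0)
P=[[*(T[:2]+i*.025*u+j*.007*v),z0+.06] for i in(-1,1) for j in(-1,1)]; print("pred top",proj("top",P).tolist())
P=[[*(T[:2]+i*.025*u+j*.005*v),z0] for i in(-1,1) for j in(-1,1)]; print("pred foot top",proj("top",P[:2]).tolist(),"side",proj("side",P).tolist())
P=[[*(c+i*.025*u+.0469*v+j*.005*v),.028] for i in(-1,) for j in(-1,1)]; print("wanted foot px at tile top level",proj("top",P).tolist())
for y in range(184,202):
    x=B[y,245:260]; print(y,[f"{int(q[0])}/{int(q[2])}" for q in x])
cv2.imwrite("pics/t6.png",np.hstack([cv2.resize(B[180:210,235:270,::-1],(390,360),interpolation=cv2.INTER_NEAREST),cv2.resize(S[175:205,225:260,::-1],(390,360),interpolation=cv2.INTER_NEAREST)]).clip(0,255).astype(np.uint8))
E
```

```text
[ 0.5304 -0.0228  0.0695] [-0.3  1.3 -1.6]
tool u,s [[-1.8957 52.6801]] z0 0.039037075625250384
pred top [[249.9814402226788, 193.35470795880403], [246.89133930819924, 191.62771076776357], [257.1307412921329, 183.91673675119284], [254.0646453587668, 182.23507034755994]]
pred foot top [[249.7073381695161, 200.92539338376275], [247.5683044727435, 199.7171166582607]] side [[251.2248664296913, 201.89754698300658], [249.44859514024515, 202.87834616474558], [241.2765029801953, 197.4394098981314], [239.49198221183255, 198.38912245612707]]
wanted foot px at tile top level [[251.23397830053315, 202.65425201104824], [249.10355889369464, 201.4494497233675]]
184 ['254/251', '161/160', '65/67', '65/67', '70/73', '88/93', '68/70', '66/68', '64/66', '69/70', '68/69', '67/67', '67/68', '65/67', '64/68']
185 ['255/255', '203/201', '65/66', '65/67', '69/71', '77/80', '81/80', '65/67', '67/68', '67/68', '73/75', '72/75', '74/76', '70/73', '63/69']
186 ['255/255', '255/255', '126/126', '67/68', '68/69', '85/84', '79/77', '67/68', '68/69', '69/70', '75/78', '76/78', '90/95', '89/94', '81/88']
187 ['255/2
[... 1722 characters left out ...]
139/235', '138/236']
198 ['255/255', '255/255', '255/255', '239/238', '124/123', '133/131', '139/133', '201/152', '255/183', '246/183', '169/226', '138/235', '138/235', '137/235', '139/236']
199 ['255/255', '255/255', '255/255', '243/242', '127/127', '133/128', '199/153', '254/179', '255/189', '206/213', '137/236', '138/235', '137/234', '137/234', '139/235']
200 ['255/255', '255/255', '255/255', '255/255', '242/239', '169/139', '249/177', '255/186', '236/202', '154/229', '136/233', '137/235', '137/234', '138/234', '138/235']
201 ['255/255', '255/255', '255/255', '255/255', '217/210', '217/156', '255/180', '226/170', '173/225', '135/232', '135/232', '136/234', '137/234', '138/235', '138/234']
```

View pics/t6.png

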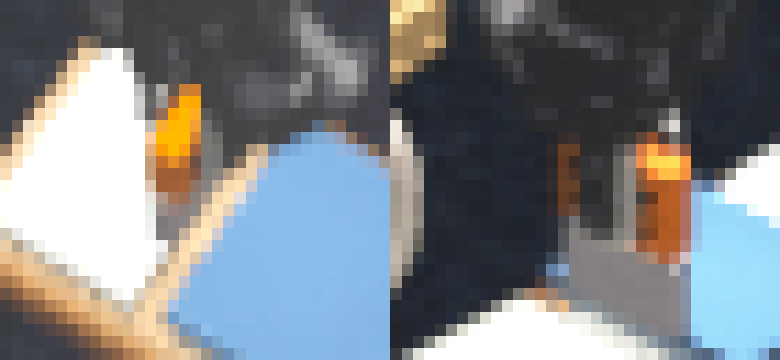

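The close view shows I overshot: the foot is about 4 mm past the joint centre, towards the white tile, in both views. I'll step back and measure with edge fits.

apply_moves:
  targets:
    - {"dx":0,"dy":0.002,"dz":0,"turn":0}
    - {"dx":0,"dy":0.0043,"dz":0.001,"turn":0}
    - {"dx":0,"dy":0.0043,"dz":0.002,"turn":0}
    - {"dx":0,"dy":0.0043,"dz":0.002,"turn":0}
    - {"dx":0,"dy":0.0043,"dz":0.002,"turn":0}

```text
t: 8.3
position: [0.5291, -0.0271, 0.0671]
tcp_rot: [-3.124, 0.336, 0.001]
ft_force: [0.4, 0.8, -1.4]
finger_gap: 0.146
```

```bash
python3 - <<'E'
from h import *
np.set_printoptions(precision=4,suppress=True)
r.camera("side")
B=np.mean([r.camera("top").astype(float) for _ in range(4)],0);S=np.mean([r.camera("side").astype(float) for _ in range(4)],0)
np.save("top3.npy",B);np.save("side3.npy",S);s=r.get_state(); T=s["position"]; print(T,s["ft_force"].round(1))
z0=T[2]-.0305; c=np.array([.5211,-.0747]); a=np.radians(-12.2); u=np.array([np.cos(a),np.sin(a)]); v=np.array([-u[1],u[0]])
us=lambda w:(np.atleast_2d(w)[:,:2]-c)@np.c_[u,v]*1000
print("tool u,s",us(T).round(1),"z0",z0.round(4))
# side: blade bottom edge and blue +v edge per column: blueness b=B-R (black ~3..50, wood<0, grey~-3, blue ~92)
S2=np.load("side2.npy")
def seq(I,x,y0,y1): return [f"{int(q[0])}/{int(q[2])}" for q in I[y0:y1,x]]
for x in range(240,258,2): print(x,seq(S,x,195,208))
print("before (blue edge free)")
for x in range(240,258,2): print(x,seq(S2,x,195,208))
P=[[*(T[:2]+i*.025*u+.005*v),z0] for i in(-1,1)]; print("pred blade +v bottom side",proj("side",P).tolist())
print("pred blue +v edge side",proj("side",[[*(c+i*.045*u+.04*v),.034] for i in(-1,1)]).tolist())
print("top")
for y in range(194,206): print(y,[f"{int(q[0])}/{int(q[2])}" for q in B[y,245:260]])
P=[[*(T[:2]-.025*u+j*.005*v),z0] for j in(-1,1)]; print("pred foot top",proj("top",P).tolist())
E
```

```text
[ 0.5293 -0.0269  0.0673] [ 0.8  0.5 -1.1]
tool u,s [[-2.1 48.4]] z0 0.0368
240 ['53/64', '94/149', '148/248', '83/130', '127/131', '229/136', '238/222', '255/255', '255/255', '255/255', '255/255', '255/255', '255/255']
242 ['131/130', '132/129', '132/129', '134/132', '134/136', '126/145', '232/226', '249/245', '255/255', '255/255', '255/255', '255/255', '255/255']
244 ['135/131', '133/129', '133/128', '132/130', '132/129', '134/136', '146/167', '232/226', '249/245', '255/255', '255/255', '255/255', '255/255']
246 ['142/134', '135/131', '134/131', '133/130', '134/131', '130/129', '119/131', '146/167', '232/225', '249/243', '255/255', '255/255', '255/255']
248 ['153/66', '173/136', '131/128', '133/131', '132/129', '134/132', '130/129', '118/132', '145/164', '235/227', '253/249', '255/255', '255/255']
250 ['178/36', '180/66', '151/132', '134/132', '133/130', '133/130', '133/131', '130/129', '114/130', '136/157', '234/226', '255/255', '255/255']
252 ['173/140', '176/190', '105/153', '144/199', '141/197', '140/195', '137/193', '134/190', '103/163', '93/132', '167/179', '236/229', '255/25
[... 3286 characters left out ...]
73', '161/219', '136/232', '137/232', '137/233', '137/233', '137/234', '137/234', '138/234']
203 ['255/255', '255/255', '255/255', '211/171', '235/163', '248/176', '195/206', '136/233', '137/232', '137/232', '137/233', '137/233', '137/233', '138/233', '138/234']
204 ['244/237', '255/255', '223/195', '241/169', '249/174', '220/193', '150/227', '136/231', '136/232', '136/232', '136/232', '136/232', '138/234', '137/233', '139/234']
205 ['204/165', '211/201', '219/158', '253/176', '235/180', '167/232', '135/230', '136/231', '136/231', '136/231', '137/232', '137/232', '137/233', '137/233', '137/233']
pred foot top [[250.59781112107626, 201.76544729664596], [248.45814192712064, 200.5562734028556]]
```

apply_moves:
  targets:
    - {"dx":0,"dy":0,"dz":0.0015,"turn":0}
    - {"dx":0,"dy":0,"dz":0.003,"turn":0}
    - {"dx":0,"dy":0,"dz":0.0045,"turn":0}
    - {"dx":0,"dy":0,"dz":0.006,"turn":0}
    - {"dx":0,"dy":0,"dz":0.006,"turn":0}
    - {"dx":0,"dy":0,"dz":0.006,"turn":0}

```text
t: 9.25
position: [0.5291, -0.0269, 0.061]
tcp_rot: [-3.124, 0.335, 0.001]
ft_force: [-0.1, -0.9, -0.9]
finger_gap: 0.155
```

apply_moves:
  targets:
    - {"dx":0,"dy":0,"dz":0.001,"turn":0}
    - {"dx":0,"dy":0,"dz":0.002,"turn":0}
    - {"dx":0,"dy":0,"dz":0.003,"turn":0}
    - {"dx":0,"dy":0,"dz":0.004,"turn":0}
    - {"dx":0,"dy":0,"dz":0.004,"turn":0}
    - {"dx":0,"dy":0,"dz":0.004,"turn":0}

```text
t: 9.75
position: [0.5292, -0.0269, 0.0572]
tcp_rot: [-3.124, 0.335, 0.0]
ft_force: [-0.3, 0.3, -1.3]
finger_gap: 0.153
```

There's no contact at foot height 27 mm, already below both tile tops. I'll continue slowly.

apply_moves:
  targets:
    - {"dx":0,"dy":0,"dz":0.0015,"turn":0}
    - {"dx":0,"dy":0,"dz":0.003,"turn":0}
    - {"dx":0,"dy":0,"dz":0.0045,"turn":0}
    - {"dx":0,"dy":0,"dz":0.006,"turn":0}
    - {"dx":0,"dy":0,"dz":0.006,"turn":0}
    - {"dx":0,"dy":0,"dz":0.006,"turn":0}

```text
t: 10.25
position: [0.5291, -0.027, 0.0511]
tcp_rot: [3.124, -0.335, -0.001]
ft_force: [-0.6, -0.9, -0.6]
finger_gap: 0.154
```

apply_moves:
  targets:
    - {"dx":0,"dy":0,"dz":0.0015,"turn":0}
    - {"dx":0,"dy":0,"dz":0.003,"turn":0}
    - {"dx":0,"dy":0,"dz":0.0045,"turn":0}
    - {"dx":0,"dy":0,"dz":0.006,"turn":0}
    - {"dx":0,"dy":0,"dz":0.006,"turn":0}
    - {"dx":0,"dy":0,"dz":0.006,"turn":0}

```text
t: 10.75
position: [0.5291, -0.027, 0.0451]
tcp_rot: [-3.124, 0.335, 0.001]
ft_force: [-0.0, 0.3, -0.8]
finger_gap: 0.149
```

apply_moves:
  targets:
    - {"dx":0,"dy":0,"dz":0.001,"turn":0}
    - {"dx":0,"dy":0,"dz":0.002,"turn":0}
    - {"dx":0,"dy":0,"dz":0.0025,"turn":0}
    - {"dx":0,"dy":0,"dz":0.0025,"turn":0}

```text
t: 11.08
position: [0.5292, -0.027, 0.0427]
tcp_rot: [-3.124, 0.335, 0.0]
ft_force: [-0.1, -1.1, -1.0]
finger_gap: 0.153
```

apply_moves:
  targets:
    - {"dx":0,"dy":0,"dz":0.0003,"turn":0}
    - {"dx":0,"dy":0,"dz":0.0005,"turn":0}
    - {"dx":0,"dy":0,"dz":0.0005,"turn":0}

```text
t: 11.33
position: [0.5293, -0.027, 0.0426]
tcp_rot: [3.124, -0.335, -0.0]
ft_force: [-1.8, 0.1, 3.0]
finger_gap: 0.153
```

The foot is on the board: TCP 42.6 mm against 42.5 expected, with a first light push. I'll release and rise straight up.

apply_moves:
  fingers: 0.5
  targets:
    - {"dx":0,"dy":0,"dz":0,"turn":0}
    - {"dx":0,"dy":0,"dz":0,"turn":0}
    - {"dx":0,"dy":0,"dz":0,"turn":0}
    - {"dx":0,"dy":0,"dz":0,"turn":0}
    - {"dx":0,"dy":0,"dz":0,"turn":0}
    - {"dx":0,"dy":0,"dz":0,"turn":0}

```text
t: 11.83
position: [0.5293, -0.027, 0.0423]
tcp_rot: [-3.124, 0.335, -0.0]
ft_force: [0.7, -0.1, -1.0]
finger_gap: 0.499
```

apply_moves:
  targets:
    - {"dx":0,"dy":0,"dz":-0.008,"turn":0}
    - {"dx":0,"dy":0,"dz":-0.022,"turn":0}
    - {"dx":0,"dy":0,"dz":-0.042,"turn":0}
    - {"dx":0,"dy":0,"dz":-0.067,"turn":0}
    - {"dx":0,"dy":0,"dz":-0.085,"turn":0}
    - {"dx":0,"dy":0,"dz":-0.085,"turn":0}

```text
t: 12.33
position: [0.5329, -0.0273, 0.1326]
tcp_rot: [-3.124, 0.335, -0.014]
ft_force: [0.9, -0.3, 1.3]
finger_gap: 0.499
```

```bash
python3 - <<'E'
from h import *
r.camera("side")
B=np.mean([r.camera("top").astype(float) for _ in range(4)],0);S=np.mean([r.camera("side").astype(float) for _ in range(4)],0)
np.save("side4.npy",S)
print(r.get_state()["position"],r.get_state()["ft_force"].round(1))
f=lambda a:cv2.resize(a[...,::-1],(390,360),interpolation=cv2.INTER_NEAREST)
cv2.imwrite("pics/t7.png",np.hstack([f(B[170:230,235:300]),f(S[160:220,215:280])]).clip(0,255).astype(np.uint8))
E
```

```text
[ 0.52845854 -0.0268937   0.12610252] [-0.4 -0.8  0.3]
```

View pics/t7.png

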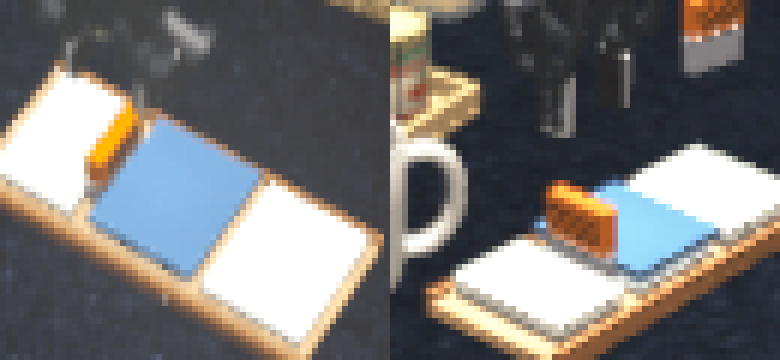

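The spacer stands upright in the wide joint, and the blue tile is untouched. I'll check quantitatively that it's midway.

```bash
python3 - <<'E'
from h import *
np.set_printoptions(precision=1,suppress=True)
B=np.mean([r.camera("top").astype(float) for _ in range(4)],0); S=np.load("side4.npy")
c=np.array([.5211,-.0747]); a=np.radians(-12.2); u=np.array([np.cos(a),np.sin(a)]); v=np.array([-u[1],u[0]])
us=lambda w:(np.atleast_2d(w)[:,:2]-c)@np.c_[u,v]*1000
p,w=cont(B,246,184,262,203,lambda I:np.minimum(I[...,1]-140,I[...,0]-I[...,2]-110),"top",.072); print("px",p.min(0),p.max(0),"u,s of top face",us(w).min(0),us(w).max(0),us(rect(w)[1]),rect(w)[2:])
p,w=cont(B,240,180,285,225,lambda I:I[...,2]-I[...,0]-20,"top",.034); print("blue u,s",us(rect(w)[1]),us(w).min(0),us(w).max(0))
p,w=cont(S,235,187,258,206,lambda I:I[...,0]-I[...,2]-70,"side",.06); print("side grip px",p.min(0),p.max(0))
for s0 in(-10,0):
  P=[[*(c+(s0/1e3+i*.025)*u+(.0465+j*.007)*v),z] for i in(-1,1) for j in(-1,1) for z in(.04,.072)]; q=proj("side",P); print("pred u",s0,q.min(0),q.max(0))
print("tilt check side corner");plan([*(c+.004*v-.0*u+[0,.0]),.126],-12.2)
E
```

```text
px [249.1 186.3] [257.3 197.1] u,s of top face [-26.8  40.1] [25.5 53.2] [[-0.6 46.4]] ((12.961947441101074, 52.4090576171875), 78.7092514038086)
blue u,s [[0.2 1. ]] [-47.1 -40.1] [47.5 42.1]
side grip px [240.4 189.7] [252.2 202.3]
pred u -10 [241.8 189.7] [254.5 203. ]
pred u 0 [239.9 188.8] [252.4 202.1]
tilt check side corner
pos [ 0.5 -0.   0.1] yaw -12.25 shift [0. 0. 0.] turn -0.0
```

apply_moves:
  fingers: 0
  targets:
    - {"dx":0.001,"dy":0.02,"dz":0,"turn":0}
    - {"dx":0.001,"dy":0.04,"dz":0,"turn":0}
    - {"dx":0.001,"dy":0.05,"dz":0,"turn":0}
    - {"dx":0.001,"dy":0.05,"dz":0,"turn":0}
    - {"dx":0.001,"dy":0.05,"dz":0,"turn":0}
    - {"dx":0.001,"dy":0.05,"dz":0,"turn":0}
    - {"dx":0.001,"dy":0.05,"dz":0,"turn":0}
    - {"dx":0.001,"dy":0.05,"dz":0.02,"turn":0}
    - {"dx":0.001,"dy":0.05,"dz":0.04,"turn":0}
    - {"dx":0.001,"dy":0.05,"dz":0.06,"turn":0}
    - {"dx":0.001,"dy":0.05,"dz":0.074,"turn":0}
    - {"dx":0.001,"dy":0.05,"dz":0.08,"turn":0}
    - {"dx":0.001,"dy":0.05,"dz":0.08,"turn":0}
    - {"dx":0.001,"dy":0.05,"dz":0.08,"turn":0}

```text
t: 14.15
position: [0.5199, -0.0757, 0.0475]
tcp_rot: [-3.124, 0.334, 0.0]
ft_force: [0.1, -0.7, -0.3]
finger_gap: 0.003
```

apply_moves:
  targets:
    - {"dx":0,"dy":0,"dz":0.002,"turn":0}
    - {"dx":0,"dy":0,"dz":0.004,"turn":0}
    - {"dx":0,"dy":0,"dz":0.006,"turn":0}
    - {"dx":0,"dy":0,"dz":0.008,"turn":0}
    - {"dx":0,"dy":0,"dz":0.01,"turn":0}
    - {"dx":0,"dy":0,"dz":0.01,"turn":0}
    - {"dx":0,"dy":0,"dz":0.01,"turn":0}

```text
t: 14.73
position: [0.5195, -0.076, 0.0371]
tcp_rot: [-3.124, 0.335, 0.001]
ft_force: [-0.2, 0.8, 0.3]
finger_gap: 0.001
```

apply_moves:
  targets:
    - {"dx":0,"dy":0,"dz":0.001,"turn":0}
    - {"dx":0,"dy":0,"dz":0.002,"turn":0}
    - {"dx":0,"dy":0,"dz":0.003,"turn":0}
    - {"dx":0,"dy":0,"dz":0.004,"turn":0}
    - {"dx":0,"dy":0,"dz":0.005,"turn":0}
    - {"dx":0,"dy":0,"dz":0.005,"turn":0}
    - {"dx":0,"dy":0,"dz":0.005,"turn":0}

```text
t: 15.32
position: [0.5197, -0.0761, 0.0325]
tcp_rot: [3.124, -0.335, -0.0]
ft_force: [-0.9, -0.5, 4.5]
finger_gap: 0.003
```

apply_moves:
  targets:
    - {"dx":0,"dy":0,"dz":0.001,"turn":0}
    - {"dx":0,"dy":0,"dz":0.002,"turn":0}
    - {"dx":0,"dy":0,"dz":0.003,"turn":0}
    - {"dx":0,"dy":0,"dz":0.003,"turn":0}
    - {"dx":0,"dy":0,"dz":0.003,"turn":0}

```text
t: 15.73
position: [0.5197, -0.0761, 0.0297]
tcp_rot: [-3.124, 0.335, 0.0]
ft_force: [-3.3, -0.4, 7.3]
finger_gap: 0.004
```

apply_moves:
  targets:
    - {"dx":0,"dy":0,"dz":0.0007,"turn":0}
    - {"dx":0,"dy":0,"dz":0.0014,"turn":0}
    - {"dx":0,"dy":0,"dz":0.0018,"turn":0}
    - {"dx":0,"dy":0,"dz":0.0018,"turn":0}
    - {"dx":0,"dy":0,"dz":0.0018,"turn":0}

```text
t: 16.15
position: [0.5197, -0.0761, 0.0282]
tcp_rot: [3.124, -0.335, -0.0]
ft_force: [-4.2, 0.6, 9.2]
finger_gap: -0.001
```

apply_moves:
  targets:
    - {"dx":0,"dy":0,"dz":0.0003,"turn":0}
    - {"dx":0,"dy":0,"dz":0.0003,"turn":0}
    - {"dx":0,"dy":0,"dz":0.0003,"turn":0}

```text
t: 16.4
position: [0.5197, -0.0761, 0.028]
tcp_rot: [3.124, -0.335, -0.0]
ft_force: [-3.3, 1.1, 9.7]
finger_gap: -0.004
```

apply_moves:
  targets:
    - {"dx":0,"dy":0,"dz":0.0005,"turn":0}
    - {"dx":0,"dy":0,"dz":0.0005,"turn":0}
    - {"dx":0,"dy":0,"dz":0.0005,"turn":0}
    - {"dx":0,"dy":0,"dz":0.0005,"turn":0}

```text
t: 16.73
position: [0.5198, -0.0761, 0.028]
tcp_rot: [3.124, -0.335, -0.0]
ft_force: [-3.9, 0.5, 12.9]
finger_gap: 0.001
```

The tile is on its stop: the force jumped to 13 N with no further travel at 28.0 mm. I've used all 12 views, so the last spacer check is numeric.

```bash
python3 - <<'E'
from h import *
np.set_printoptions(precision=1,suppress=True)
B=np.mean([r.camera("top").astype(float) for _ in range(4)],0); S=np.mean([r.camera("side").astype(float) for _ in range(4)],0); S0=np.load("side1.npy")
p,w=cont(S,235,187,258,206,lambda I:I[...,0]-I[...,2]-70,"side",.06); print("side grip px",p.min(0),p.max(0),"(was 240.4,189.7 252.2,202.3)")
p,w=cont(B,246,184,262,203,lambda I:np.minimum(I[...,1]-140,I[...,0]-I[...,2]-110),"top",.072); print("top face px",p.min(0),p.max(0),"(was 249.1 186.3 257.3 197.1)")
d=np.abs(S-S0).max(-1)>60; d[:,300:]=0; k=cv2.connectedComponentsWithStats(d.astype(np.uint8))[2]; print("changed blobs vs start (x,y,w,h,area):\n",k[1:][k[1:,4]>8])
s=r.get_state(); print(s["t"],s["position"].round(4),s["ft_force"].round(1))
E
```

```text
side grip px [240.4 189.7] [252.6 202.3] (was 240.4,189.7 252.2,202.3)
top face px [249.1 191.7] [253.7 197.1] (was 249.1 186.3 257.3 197.1)
changed blobs vs start (x,y,w,h,area):
 [[268  57  32  46 889]
 [238  96  39  31 568]
 [241 121  14   6  37]
 [246 148  21  24 206]
 [285 172  13  16 184]
 [244 175   6   8  22]
 [239 187  21  18 208]
 [253 199  17  10  46]]
17.1333 [ 0.5 -0.1  0. ] [-4.9  0.5 14.1]
```

```bash
python3 -c "
from workcell import r
s=r.get_state();print(s['position'],s['ft_force']);print(r.hand_in())"
```

```text
[ 0.51974759 -0.07606459  0.02798913] [-4.88649349  0.47096531 14.13079169]
the job is handed in; nothing more can be done
None
```

I stood the leftmost orange-handled spacer in the wide joint (on the small tile's side), fully down on the board, and let go of it. Then I pressed the blue tile down to its stop with the shut fingers. I handed the job in while still holding it, at about 17 s on the clock.

**Spacer:** The foot met the board at the expected height (12.1 mm against 12). The spacer then measured about 0.6 mm from the middle of the joint, upright. With the tile pressed, the side view showed it had not moved. The top view could not confirm this fully because the gripper hid part of it.

**Blue tile:** The fingertips sat at 28.0 mm, level with the white tiles. The push was about 13–14 N, and the tile had stopped moving as the force rose, so it was on its stop. There is also a sideways reading of about 4–5 N at the fingers.

**What disagreed:**
- **Sideways position:** The two cameras differed by several millimetres on where the spacer was relative to the joint. My first correction overshot by about 4 mm while the spacer was still above the tiles; I took it back, and the spacer then went in with no noticeable contact.
- **Bystanders:** In the part of the side view I compared with the start, changes showed only where the arm, spacer and blue tile are. I did not check the objects farther right in that view.

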